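Load a two-board test fixture and hold its cam lever at full lift

TASK

Load the test fixture with the two loose boards sorted by type - the driver board (black finned heat sink) in the narrow nest, the supply board (yellow transformer) in the wide nest - each lying flat with its white connector towards the sliding probe bar, set in gently and not dropped. Once both are in, swing the fixture's red-knobbed cam lever round to its highest lift, where the lever lies along the long white mark and the probe bar presses furthest against both connectors, and finish while still holding it there against its return spring. Leave everything else on the bench where it is.

Things in the scene. Friction and masses are not known exactly. Their poses are not given: they have to be found in the camera images.
- fixture: Fixed test fixture: grey box, black top, 214 (x) x 254 (y) x 60 mm high; origin at the centre of its underside, z up. On top two nests side by side along x, closed at +y by a fence (face at y = 100 mm, 19 mm high), other walls 15 mm high with sloped lead-ins; the probe bar lies at their -y end (top 19 mm above the fixture's top) and slides to +y when the lever is turned.
- driver_nest (a point): Centre of the floor of the narrow nest (56 x 86 mm inside, for the 50 x 80 mm driver board, at fixture x = -40 mm), 60 mm above the bench; axes are the fixture's: x across the nest, y along it towards the fence, z up. A board centred over this point drops in with 3 mm play on each side.
- supply_nest (a point): The same point of the wide nest (68 x 86 mm inside, for the 62 x 80 mm supply board, at fixture x = +36 mm), same axes.
- driver_mid (a point): Driver board: green on a black carrier, 50 (x) x 80 (y) x 10 mm, 110 g or so; a black finned heat sink 40 (x) x 30 (y) mm stands on its middle, top 46 mm above the underside: hold it by that, across the 30 mm. Point: board's centre, 23 mm above the underside, z up. White connector (30 x 8 x 8 mm) at the middle of the -y edge. In its nest the axes are along the fixture's.
- driver_plug (a point): Middle of the outer face of the driver board's white connector edge: 40 mm to -y of the board's centre, 10 mm above its underside; axes as the board's.
- supply_mid (a point): Supply board: green on a black carrier, 62 (x) x 80 (y) x 10 mm, 160 g or so; a yellow-and-black transformer 36 (x) x 30 (y) mm stands on its middle, top 46 mm above the underside: hold it by that, across the 30 mm. Point: board's centre, 23 mm above the underside, z up. White connector at the middle of the -y edge. In its nest the axes are along the fixture's.
- supply_plug (a point): Middle of the outer face of the supply board's white connector edge: 40 mm to -y of the board's centre, 10 mm above its underside; axes as the board's.
- cam_pivot (a point): Point on the upright turning axis of the cam lever, fixed to the fixture at x = 0, y = -64 mm, 105 mm above the bench; axes are the fixture's.
- lever_knob (a point): Grip point of the lever's red knob, on the knob's axis 115 mm from the pivot. The knob is an upright round handle 25 mm across, from 85 to 133 mm above the bench (this point is at 109 mm), above a flat steel lever 16 mm wide. It does not turn on the lever: let it slip between the fingers, or turn with it.
- cam_lever (a joint): Lever angle (rad): 0 at its rest stop, lever pointing to the fixture's -x; grows anticlockwise seen from above. Highest lift at 1.571, lever pointing to the fixture's -y along the long white mark (probe bar 14 mm forward); past it the bar draws back; end stop 2.1. A spring turns it back to 0 when let go (at the knob about 3 N at rest, 5 to 6 N at highest lift).
- driver_probe (a joint): Spring of the probe head at the driver nest (m): 0 relaxed, about -0.004 when fully pressed on a loaded board.
- supply_probe (a joint): The same at the supply nest.
- display_board: Bystander, leave alone: 56 x 80 x 17 mm board on a black carrier, blue with a small grey-green screen in a steel frame and no tall part. Origin at its underside.
- multimeter: Bystander, leave alone: 86 x 176 x 46 mm, red with a black dial, lying flat. Origin at its underside.
- solder_spool: Bystander, leave alone: grey spool of solder, 58 mm across, 50 mm high, standing. Origin at its underside.
- flux_bottle: Bystander, leave alone: clear bottle, 36 mm across, 85 mm high, black cap. Origin at its underside.
- flush_cutters: Bystander, leave alone: about 115 x 60 x 12 mm, lying flat. Origin at its underside.
- screwdriver: Bystander, leave alone: screwdriver 160 mm long, lying flat. Origin at its underside.
Mind the look-alikes: they are no part of the job. What is shaped like the part that bears supply_mid but blue or purple is not meant.

How it is judged:
By the outcome, as a careful person would: the job done as asked, in the order asked, and still so for the second after the job is handed in, while the arm keeps its last pose, push and grip.
It also fails if it takes over 72 s, if anything falls off the work surface, if the arm or the gripper's body presses on something with over 40 N, if the wrist force passes 120 N, or if a joint passes its speed limit or range.

ROBOT

A 6-joint arm with a two-finger parallel gripper is mounted at the origin on the work surface. World frame = base frame: x ahead of the robot, y to its left, z up, the work surface at z = 0. Lengths are in mm, angles in rad, forces in N, time in s.
With the tool pointing down it reaches from about 275 to 975 mm from the base axis. Payload 8.4 kg.
Tool frame: the origin (TCP) lies on the centre line of the jaws, within the pads' length; the fingertips stand 8 mm ahead of it and the grasp point (between the pads) lies 11 mm behind it; z points along the fingers, x is the direction in which the jaws open and shut, and the axes are right-handed (so a half turn about z gives the same grasp; the last joint's range is limited). The gripper opens to 92 mm and grips with 3 to 60 N. Pads are 20 mm wide; open, the fingers measure 128 mm over their backs; the gripper's body (75 mm by 189 mm) begins 69 mm behind the grasp point.
Start: joints at [-0.002, 0.353, 1.633, -0, 1.155, -0.002], TCP at [625.002, -0, 222.583] pointing down, gripper open.
Joint ranges: [-2.63, 2.63], [-0.92, 2.1], [0.06, 2.66], [-1.3, 4.44], [0, 2.69], [-3.02, 3.02]. Speed limits (rad/s): [2.22, 2.22, 2.79, 3.14, 3.14, 3.14].

INTERFACE

Orientations are given as a rotation vector (axis times angle).
In Python, from station import ctrl gives the robot as it stands.
- The arm moves only by the shell command python3 -m handwheel 'ROWS' [OPENING] [FORCE]. ROWS is JSON, a list that holds one entry, the list of rows, each a list of 6 numbers: the shift along the tool's x, y, z in m, then the turn, a rotation vector about the tool's x, y, z in degrees. A call has 1 to 8 rows; each row is the pose to reach, as a shift and turn from the pose commanded when the call began, along the tool's axes at that moment; what a row does not reach only later rows make up. A row lasts 1/10 s, in which the tool goes at most 50 mm and 8.59 degrees, less where a joint would pass 70% of its speed; a pose out of reach is approached as far as the arm can. A call with a gripper value outside its range is refused whole. OPENING is the gripper command: -1 is shut, 1 is fully open, values between are in proportion, set as the call begins (- or left out, the last holds). The fingers move at their own pace and stop on an object; FORCE is the grip in N (left out, the last holds). Time passes only in rows, so rows that repeat a pose let the fingers close. It gives the time, the measured TCP pose, the force and the opening at its end, in the units of the state.
- ctrl.read_state(): the state, without advancing time (a new reading comes with each control period).
- ctrl.get_image(name): name is "scene" or "side" or "wrist"; returns a dict with "image" (480x640x3 uint8, red, green, blue), "intrinsics" (3x3 intrinsics, pixels), "T" (4x4, takes a point from camera to world coordinates); the wrist camera has in their place "hand_eye" (4x4, takes a point from camera to tool coordinates, whose origin is the TCP and whose axes are the tool frame's). Camera axes: x right, y down, z forward; pixel columns grow to the right and rows downward; lengths in mm; the calibration is good to about 2 mm. A picture is of the moment at which its call begins: read the wrist's pose just before it. There is no depth.
- ctrl.hand_in(): hands the job in, once; it reports no verdict.
The state is a dict: "time": time; "q": joint angles; "qvel": joint speeds; "effort": joint torques, N m; "tool_pos": TCP position; "tool_rot": TCP orientation; "ft_force": force on the tool from outside, world axes, zero at the start; "ft_torque": the same for the moment, N m; "opening": finger opening in mm.
Only numpy, scipy, OpenCV 4.12 (cv2) and the standard library are available. Lean on these libraries where they do the work, as an engineer would, in place of code of your own. Each camera call takes 0.05 s, during which the arm holds its last target.

## Working session

There is one attempt and no reset: what is moved stays moved. The work goes in short steps, Python scripts to look and compute and a shell command to move; the robot and the scene stay as the last step left them, time stands still between calls to the robot, and variables do not carry over. Pictures are saved under pics/ and viewed, and the job is handed in when it is done.

```bash
ls; mkdir -p pics
python3 - <<'E'
from station import ctrl
import cv2,numpy as np
print(ctrl.read_state())
for n in ("scene","side","wrist"):
    d=ctrl.get_image(n)
    cv2.imwrite(f"pics/{n}0.png",d["image"][:,:,::-1])
    print(n,d["intrinsics"].tolist(),(d["T"] if "T" in d else d["hand_eye"]).round(4).tolist() if hasattr(d.get("T",d.get("hand_eye")),'round') else d.get("T",d.get("hand_eye")))
E
```

```text
pics
{'time': 0.0, 'q': array([-2.39207390e-03,  3.53647132e-01,  1.63412483e+00,  5.92264212e-06,
        1.15519109e+00, -2.41332627e-03]), 'qvel': array([ 0.00104501, -0.00082221,  0.00084636,  0.00060968, -0.000672  ,
       -0.00183418]), 'effort': array([-2.43486713e-03, -5.93846583e+01, -3.34216332e+01,  6.94100303e-02,
        2.34022352e-02, -1.15005114e-04]), 'tool_pos': array([6.24520559e+02, 8.00615469e-03, 2.21868299e+02]), 'tool_rot': array([-3.14158321e+00, -2.96210919e-05,  2.15259513e-03]), 'ft_force': array([ 0.10907992, -0.81898698, -0.17503843]), 'ft_torque': array([ 0.03978625, -0.02752105,  0.00047617]), 'opening': 91.80652756720733}
scene [[489.21999063277156, 0.0, 322.133635845758], [0.0, 489.21999063277156, 243.20059758632073], [0.0, 0.0, 1.0]] [[-0.502, 0.588, -0.6343, 1354.3858], [0.8647, 0.3272, -0.3811, 571.9374], [-0.0166, -0.7398, -0.6726, 973.5459], [0.0, 0.0, 0.0, 1.0]]
side [[578.1525905734126, 0.0, 307.50571732673205], [0.0, 578.1525905734126, 246.5497995877723], [0.0, 0.0, 1.0]] [[0.9213, -0.2834, 0.2663, 193.6022], [-0.3885, -0.6423, 0.6607, -798.3471], [-0.0162, -0.7122, -0.7018, 1050.2749], [0.0, 0.0, 0.0, 1.0]]
wrist [[359.63273422930257, 0.0, 324.1428204238288], [0.0, 359.63273422930257, 239.28320636590257], [0.0, 0.0, 1.0]] [[1.0, 0.0001, -0.0001, 0.0781], [-0.0001, 0.9671, 0.2543, -71.0849], [0.0001, -0.2543, 0.9671, -161.5079], [0.0, 0.0, 0.0, 1.0]]
```

View pics/scene0.png

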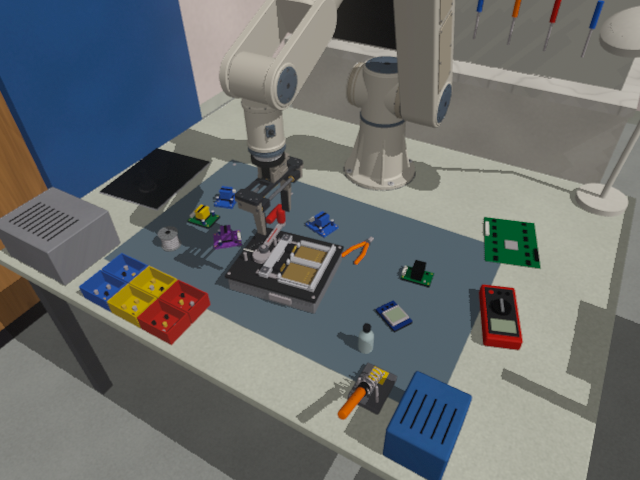

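View pics/side0.png

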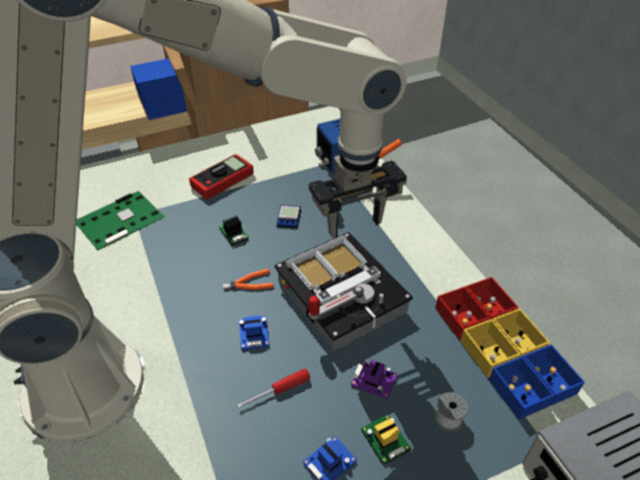

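View pics/wrist0.png

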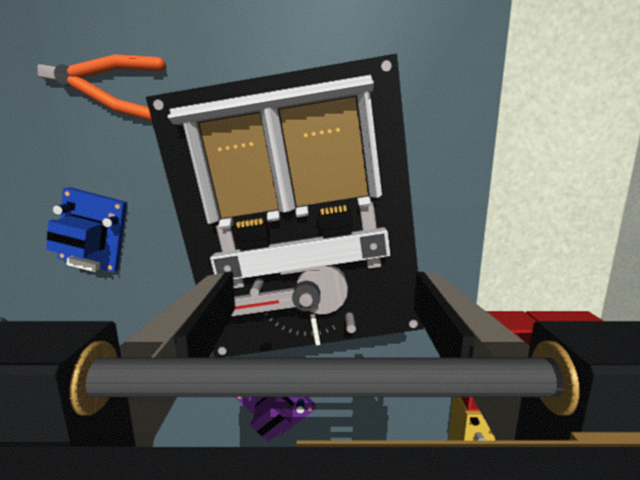

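The wrist view shows the fixture with its fence upwards (world +y), turned a few degrees anticlockwise, and the lever at rest to the left. The side view has the driver board at about (234,230) and the supply board at about (388,438). Next I measure these.

```bash
cat > h.py <<'E'
from station import ctrl
import cv2,numpy as np
from scipy.spatial.transform import Rotation as R
def grab(n,fn=None):
    s=ctrl.read_state()
    d=ctrl.get_image(n)
    if n=="wrist":
        T=np.eye(4);T[:3,:3]=R.from_rotvec(s["tool_rot"]).as_matrix();T[:3,3]=s["tool_pos"]
        T=T@np.array(d["hand_eye"])
    else: T=np.array(d["T"])
    K=np.array(d["intrinsics"])
    if fn: 
        cv2.imwrite(f"pics/{fn}.png",d["image"][:,:,::-1]); np.savez(f"pics/{fn}.npz",K=K,T=T,im=d["image"])
    return d["image"],K,T
def load(fn):
    z=np.load(f"pics/{fn}.npz");return z["im"],z["K"],z["T"]
def ray(uv,K,T):
    d=T[:3,:3]@np.linalg.solve(K,[uv[0],uv[1],1.]);return T[:3,3],d/np.linalg.norm(d)
def onz(uv,z,K,T):
    o,d=ray(uv,K,T);return o+d*(z-o[2])/d[2]
def tri(rs):
    A=0;b=0
    for o,d in rs:
        P=np.eye(3)-np.outer(d,d);A=A+P;b=b+P@o
    return np.linalg.solve(A,b)
def proj(p,K,T):
    q=np.linalg.inv(T)@np.append(p,1.);q=K@q[:3];return q[:2]/q[2]
E
python3 - <<'E'
from h import *
for n in("scene","side","wrist"): grab(n,n+"1")
im,K,T=load("wrist1")
# fixture black-top outline
for uv in [(148,97),(396,54),(424,327),(218,357)]: print(uv,onz(uv,60,K,T).round(1))
print("screws");
for uv in [(158,104),(387,66),(413,324),(222,351)]: print(uv,onz(uv,60,K,T).round(1))
im2,K2,T2=load("side1")
im3,K3,T3=load("scene1")
print("drv side",onz((234,240),5,K2,T2).round(1),"scene",onz((417,278),5,K3,T3).round(1))
print("sup side",onz((388,445),5,K2,T2).round(1),"scene",onz((204,220),5,K3,T3).round(1))
for n,(u,v) in (("side1",(234,230)),("side1",(388,438)),("scene1",(417,273)),("scene1",(205,215))):
    im,_,_=load(n)
    c=im[max(0,v-40):v+40,u-50:u+50];c=cv2.resize(c,None,fx=4,fy=4,interpolation=cv2.INTER_CUBIC)
    cv2.imwrite(f"pics/c_{n}_{u}.png",c[:,:,::-1])
a=np.vstack([np.hstack([cv2.resize(cv2.imread(f"pics/c_{n}_{u}.png"),(400,300)) for n,u in r]) for r in ((("side1",234),("scene1",417)),(("side1",388),("scene1",205)))])
cv2.imwrite("pics/crops.png",a)
E
```

```text
(148, 97) [476.1 110.   60. ]
(396, 54) [683.6 143.   60. ]
(424, 327) [ 724.  -104.2   60. ]
(218, 357) [ 516.6 -138.1   60. ]
screws
(158, 104) [483.9 104.5  60. ]
(387, 66) [676.6 134.   60. ]
(413, 324) [ 712.8 -100.9   60. ]
(222, 351) [ 521.1 -131.2   60. ]
drv side [423.9 285.8   5. ] scene [437.3 319.1   5. ]
sup side [ 521.3 -372.8    5. ] scene [ 527.5 -353.7    5. ]
```

View pics/crops.png

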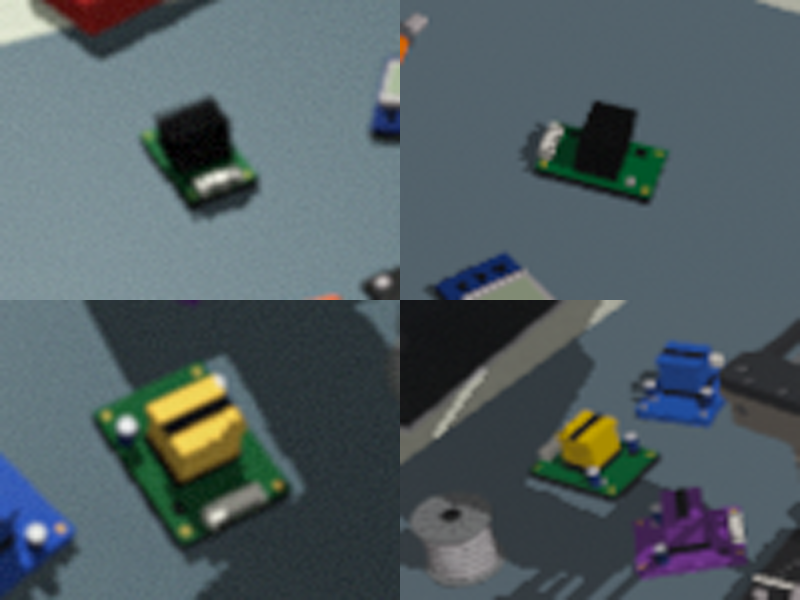

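Fixture corners give 210 x 250 mm and a yaw of about 9°, which is near the stated size. The driver board is near (430,300), connector roughly towards the side camera; the supply board is near (525,-360). I'll look at the driver board from above.

```bash
python3 -m handwheel '[[[-0.025,-0.04,0,0,0,0],[-0.05,-0.08,0,0,0,0],[-0.075,-0.12,0,0,0,0],[-0.1,-0.16,0,0,0,0],[-0.13,-0.2,0,0,0,0],[-0.155,-0.24,0,0,0,0],[-0.18,-0.28,0,0,0,0],[-0.195,-0.3,0,0,0,0]]]' 1 && python3 -m handwheel '[[[0,0,0,0,0,0],[0,0,0,0,0,0]]]'
python3 - <<'E'
from h import *
grab("wrist","w_drv")
s=ctrl.read_state();print(s["tool_pos"],s["tool_rot"],s["time"])
E
```

```text
time: 1.1
tool_pos: [428.2, 302.5, 222.8]
tool_rot: [-3.141, -0.003, -0.0]
ft_force: [0.4, 0.3, 0.2]
opening: 92.1
time: 1.3
tool_pos: [430.0, 300.1, 222.6]
tool_rot: [3.141, 0.003, 0.0]
ft_force: [1.2, -0.1, -0.3]
opening: 91.7
[430.36503148 299.52091941 222.57709526] [3.14123581e+00 5.47745496e-04 3.65699886e-04] 1.35
```

View pics/w_drv.png

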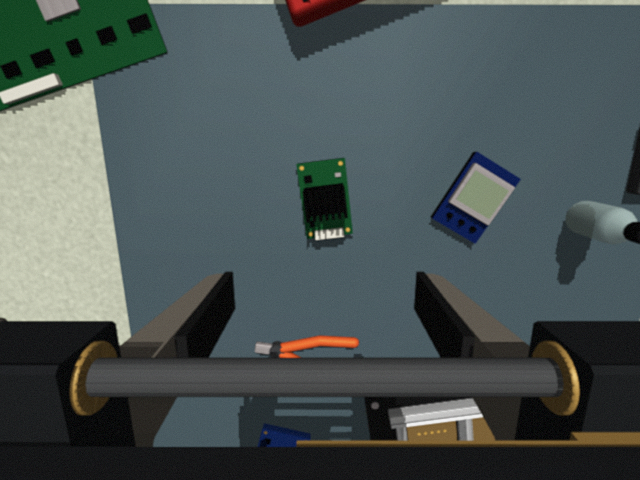

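Driver board at px (325,200), connector at (328,235), pointing to world -y. I'll take its outline from the green mask, plus the heat sink's top.

Run:
```python
from h import *
im,K,T=load("w_drv")
hsv=cv2.cvtColor(im,cv2.COLOR_RGB2HSV)
g=cv2.inRange(hsv,(45,100,40),(85,255,255))
m=np.zeros_like(g);m[140:260,280:370]=255
g&=m
blk=cv2.inRange(hsv,(0,0,0),(180,255,45))&m
p=np.argwhere(g|0)[:,::-1].astype(np.float32)
r=cv2.minAreaRect(p);b=cv2.boxPoints(r)
w=np.array([onz(q,10,K,T) for q in b]);print(r,w.round(1),w.mean(0).round(1))
for i in range(4): e=w[(i+1)%4]-w[i];print(np.linalg.norm(e).round(1),np.degrees(np.arctan2(e[1],e[0])).round(1))
pb=np.argwhere(blk)[:,::-1].astype(np.float32)
c=cv2.resize(im[140:260,280:370],None,fx=5,fy=5,interpolation=cv2.INTER_CUBIC);cv2.imwrite("pics/z1.png",c[:,:,::-1])
```

```text
((324.7308044433594, 198.34616088867188), (76.77749633789062, 48.74565124511719), 82.87498474121094) [[401.1 352.7  10. ]
 [450.2 358.8  10. ]
 [461.7 279.3  10. ]
 [409.8 272.5  10. ]] [430.7 315.8  10. ]
49.6 7.1
80.4 -81.8
52.3 -172.6
80.8 96.2
```

View pics/z1.png

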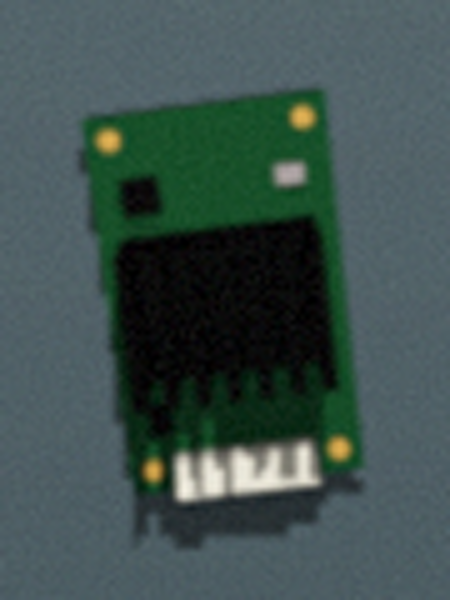

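Run:
```python
from h import *
im,K,T=load("w_drv")
def f(pts,z):
    w=np.array([onz((u/5+280-.4,v/5+140-.4),z,K,T) for u,v in pts])
    print(w.round(1).tolist(),w.mean(0).round(1))
    for i in range(4): e=w[(i+1)%4]-w[i];print(np.linalg.norm(e).round(1),np.degrees(np.arctan2(e[1],e[0])).round(1))
f([(108,140),(302,117),(339,447),(153,470)],10)
f([(118,240),(317,217),(336,388),(137,408)],46)
```

```text
[[406.5, 348.4, 10.0], [446.1, 353.1, 10.0], [454.9, 284.1, 10.0], [415.1, 279.0, 10.0]] [430.7 316.1  10. ]
39.9 6.7
69.6 -82.7
40.1 -172.7
70.0 97.1
[[410.4, 332.2, 46.0], [447.6, 336.6, 46.0], [451.7, 304.1, 46.0], [413.6, 300.1, 46.0]] [430.8 318.2  46. ]
37.5 6.7
32.8 -82.8
38.3 -174.1
32.3 95.7
```

Driver board: centre (430.7, 316.1), yaw 7.1°. The screw pattern comes out at 40 x 70 mm and agrees on the two sides, and the sink's top agrees too. I'll turn the tool 82.9° clockwise so the jaws act along the board's y.

```bash
python3 -m handwheel '[[[0,-0.008,0,0,0,8.5],[0.0007,-0.016,0,0,0,17],[0.0007,-0.016,0.01,0,0,25.5],[0.0007,-0.016,0.02,0,0,34],[0.0007,-0.016,0.03,0,0,42.5],[0.0007,-0.016,0.04,0,0,51],[0.0007,-0.016,0.05,0,0,59.5],[0.0007,-0.016,0.06,0,0,68]]]' && python3 -m handwheel '[[[0,0,0.01,0,0,7.5],[0,0,0.02,0,0,14.9],[0,0,0.02,0,0,14.9],[0,0,0.02,0,0,14.9]]]'
python3 - <<'E'
from h import *
grab("wrist","w_drv2")
s=ctrl.read_state();print(s["tool_pos"],R.from_rotvec(s["tool_rot"]).as_matrix()[:,0],s["q"].round(2),s["time"])
im,K,T=load("w_drv2")
y=np.radians(7.1);ex=np.array([np.cos(y),np.sin(y),0]);ey=np.array([-ex[1],ex[0],0]);c=np.array([430.7,316.1,0])
im=im.copy()
for a,b,z in ((-25,-40,10),(25,-40,10),(25,40,10),(-25,40,10),(-20,-15,46),(20,-15,46),(20,15,46),(-20,15,46)):
    cv2.circle(im,tuple(int(round(t)) for t in proj(c+a*ex+b*ey+[0,0,z],K,T)),2,(255,0,0),-1)
cv2.imwrite("pics/w_drv2m.png",im[:,:,::-1])
E
```

```text
time: 2.15
tool_pos: [431.8, 314.6, 162.1]
tool_rot: [2.597, -1.767, 0.0]
ft_force: [-0.6, 0.2, -0.6]
opening: 92.1
time: 2.55
tool_pos: [431.4, 315.1, 142.7]
tool_rot: [2.357, -2.077, 0.0]
ft_force: [-0.4, 0.0, 1.3]
opening: 91.8
[431.44322312 315.47470942 142.96151495] [ 1.25935882e-01 -9.92038379e-01 -8.73863665e-05] [ 0.63  0.31  1.9  -0.    0.93  2.07] 2.6
```

View pics/w_drv2m.png

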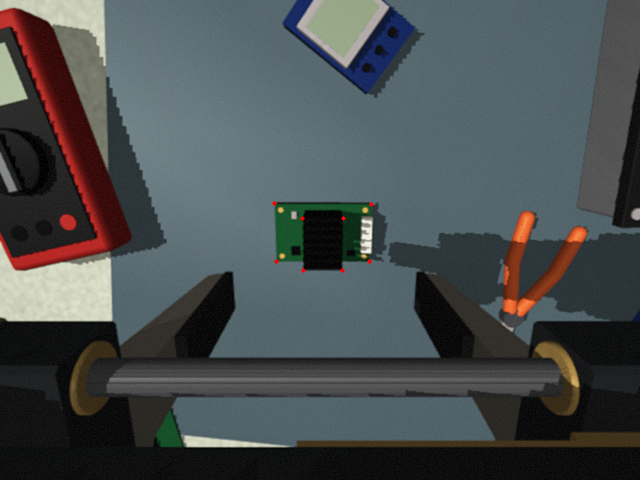

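The predicted board and sink corners land on the picture to about a pixel from this second viewpoint. Descending 119.5 mm and gripping.

```bash
python3 -m handwheel '[[[0,0,0.035,0,0,0],[0,0,0.07,0,0,0],[0,0,0.095,0,0,0],[0,0,0.11,0,0,0],[0,0,0.1195,0,0,0],[0,0,0.1195,0,0,0]]]' && python3 -m handwheel '[[[0,0,0,0,0,0],[0,0,0,0,0,0],[0,0,0,0,0,0],[0,0,0,0,0,0],[0,0,0,0,0,0],[0,0,0,0,0,0]]]' -1 20
```

```text
time: 3.2
tool_pos: [430.6, 315.7, 22.5]
tool_rot: [2.355, -2.078, -0.0]
ft_force: [0.3, 1.1, 0.1]
opening: 91.9
time: 3.8
tool_pos: [430.9, 316.2, 23.5]
tool_rot: [-2.354, 2.079, -0.0]
ft_force: [-1.4, -1.3, 5.8]
opening: 55.0
```

```bash
python3 -m handwheel '[[[0,0,0,0,0,0],[0,0,0,0,0,0],[0,0,0,0,0,0],[0,0,0,0,0,0],[0,0,0,0,0,0],[0,0,0,0,0,0]]]'
```

```text
time: 4.4
tool_pos: [430.9, 316.2, 23.5]
tool_rot: [-2.355, 2.079, -0.0]
ft_force: [-1.1, -1.5, 5.2]
opening: 54.8
```

The jaws stopped at 55 mm, which is the connector's outer face (40) plus the sink's far face (15). So a finger caught the connector and pushed the board about 12 mm. I'll open, rise, look again, and grip higher with the fingertips above the connector.

```bash
python3 -m handwheel '[[[0,0,0,0,0,0],[0,0,0,0,0,0],[0,0,0,0,0,0],[0,0,0,0,0,0]]]' 1 && python3 -m handwheel '[[[0,0,-0.03,0,0,0],[0,0,-0.07,0,0,0],[0,0,-0.11,0,0,0],[0,0,-0.1195,0,0,0],[0,0,-0.1195,0,0,0],[0,0,-0.1195,0,0,0]]]'
python3 - <<'E'
from h import *
im,K,T=grab("wrist","w_drv3")
s=ctrl.read_state();print(s["tool_pos"],s["time"])
c=cv2.resize(im[170:300,240:400],None,fx=5,fy=4.6,interpolation=cv2.INTER_CUBIC);cv2.imwrite("pics/z3.png",c[:,:,::-1])
hsv=cv2.cvtColor(im,cv2.COLOR_RGB2HSV)
# gold screws
g=cv2.inRange(hsv,(15,80,110),(35,255,255));m=np.zeros_like(g);m[180:290,250:390]=255;g&=m
n,l,st,ce=cv2.connectedComponentsWithStats(g)
for i in range(1,n): print(st[i,4],ce[i].round(1),onz(ce[i],10,K,T).round(1))
E
```

```text
time: 4.8
tool_pos: [430.7, 316.0, 23.0]
tool_rot: [2.355, -2.08, -0.0]
ft_force: [-0.1, -0.4, 0.1]
opening: 84.6
time: 5.4
tool_pos: [430.1, 315.6, 141.5]
tool_rot: [2.354, -2.079, -0.0]
ft_force: [-0.8, -0.7, -0.4]
opening: 92.1
[429.82975239 315.38952465 141.0256243 ] 5.45
29 [266. 209.] [444.  365.2  10. ]
29 [350.7 208.9] [452.8 296.   10. ]
26 [267.8 255.2] [404.5 360.4  10. ]
20 [350.  254.9] [413.4 290.9  10. ]
```

View pics/z3.png

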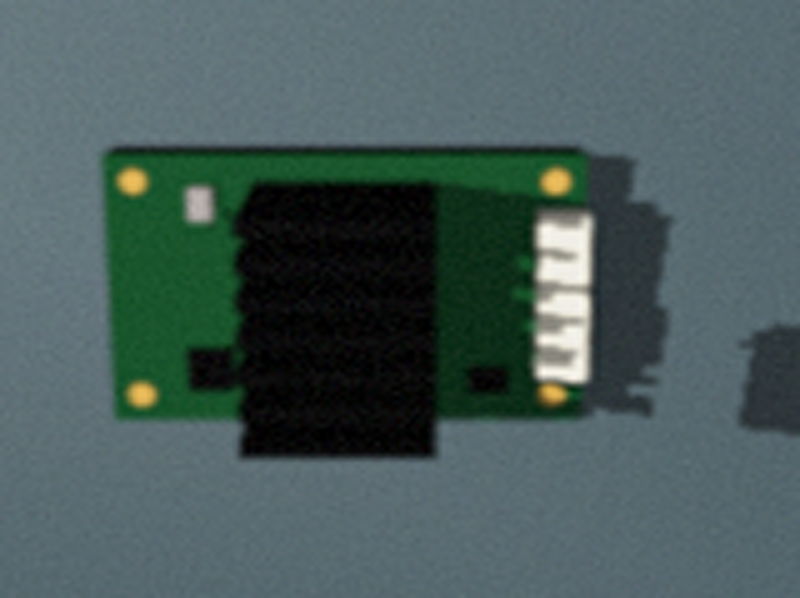

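The board now sits at (428.7, 328.1) with the same yaw, undamaged and flat. Shift is -12 mm along tool x; this time I go down to TCP 30 mm (tips at 22 mm).

```bash
python3 -m handwheel '[[[-0.006,0,0.03,0,0,0],[-0.012,0.0005,0.065,0,0,0],[-0.012,0.0005,0.09,0,0,0],[-0.012,0.0005,0.105,0,0,0],[-0.012,0.0005,0.1125,0,0,0],[-0.012,0.0005,0.1125,0,0,0]]]' && python3 -m handwheel '[[[0,0,0,0,0,0],[0,0,0,0,0,0],[0,0,0,0,0,0],[0,0,0,0,0,0],[0,0,0,0,0,0],[0,0,0,0,0,0],[0,0,0,0,0,0],[0,0,0,0,0,0]]]' -1 20
```

```text
time: 6.05
tool_pos: [427.5, 326.9, 28.1]
tool_rot: [2.352, -2.077, -0.001]
ft_force: [0.6, 0.7, 0.1]
opening: 92.4
time: 6.85
tool_pos: [428.7, 327.9, 30.1]
tool_rot: [-2.355, 2.08, 0.0]
ft_force: [0.6, 1.1, 0.0]
opening: 29.6
```

Gripped at 29.6 mm across the sink. Lifting, and refining the fixture pose from the first wrist picture.

```bash
python3 -m handwheel '[[[0,0,-0.01,0,0,0],[0,0,-0.04,0,0,0],[0,0,-0.08,0,0,0],[0,0,-0.12,0,0,0],[0,0,-0.16,0,0,0],[0,0,-0.17,0,0,0]]]'
python3 - <<'E'
from h import *
im,K,T=load("wrist1")
c=cv2.resize(im[40:370,120:440],(776,800*330//320-225 and 800),interpolation=cv2.INTER_CUBIC)
cv2.imwrite("pics/fx_a.png",cv2.resize(im[40:220,130:420],None,fx=2.7,fy=2.7,interpolation=cv2.INTER_CUBIC)[:,:,::-1])
cv2.imwrite("pics/fx_b.png",cv2.resize(im[190:370,180:440],None,fx=3,fy=3,interpolation=cv2.INTER_CUBIC)[:,:,::-1])
E
```

```text
time: 7.45
tool_pos: [430.5, 329.2, 205.1]
tool_rot: [-2.35, 2.075, -0.002]
ft_force: [0.1, -0.8, -1.0]
opening: 29.7
```

View pics/fx_a.png

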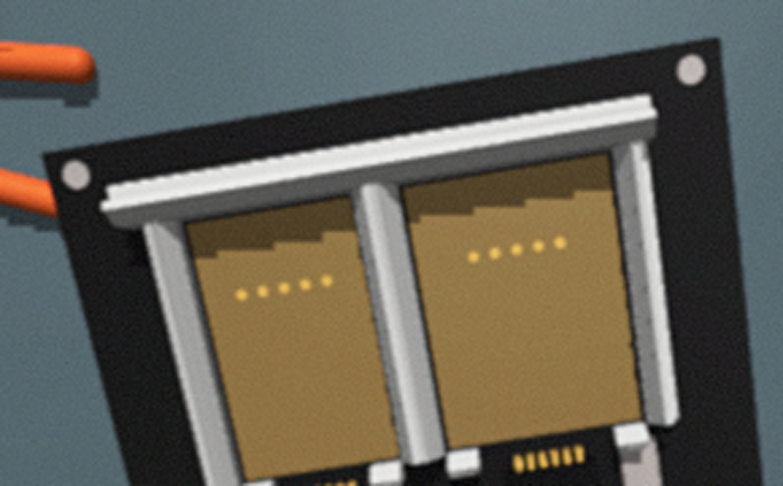

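View pics/fx_b.png

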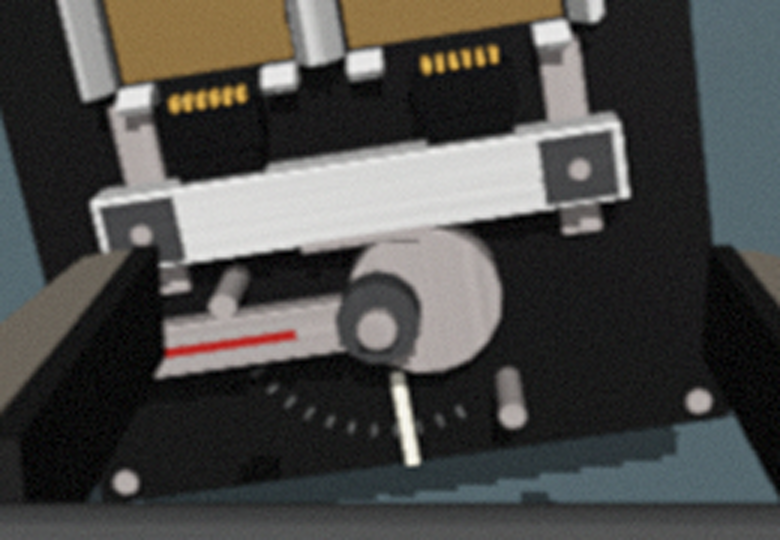

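```bash
cat >> h.py <<'E'
def fit2(F,W):
    F=np.array(F,float);W=np.array(W,float)[:,:2]
    f=F-F.mean(0);w=W-W.mean(0)
    a=np.arctan2((f[:,0]*w[:,1]-f[:,1]*w[:,0]).sum(),(f*w).sum())
    Rm=np.array([[np.cos(a),-np.sin(a)],[np.sin(a),np.cos(a)]])
    t=W.mean(0)-Rm@F.mean(0)
    return t,np.degrees(a),(W-(F@Rm.T+t)),np.sqrt((w**2).sum()/(f**2).sum())
E
python3 - <<'E'
from h import *
np.set_printoptions(suppress=True,precision=1)
im,K,T=load("wrist1")
A=lambda p:(p[0]/2.7+130-.3,p[1]/2.7+40-.3)
B=lambda p:(p[0]/3+180-.3,p[1]/3+190-.3)
def show(n,F,px,z):
    W=[onz(p,z,K,T) for p in px]
    t,a,r,s=fit2(F,W);print(n,"origin",t,"yaw",round(a,2),"scale",round(s,3),"res",r.tolist())
show("nestS",[(2,100),(70,100),(2,14),(70,14)],[A((403,187)),A((611,152)),A((447,448)),A((641,420))],60)
show("screws",[(-97,117),(97,117),(97,-117),(-97,-117)],[A((76,174)),A((691,69)),B((699,401)),B((125,482))],61)
show("fence top",[(-86,100),(86,100)],[A((103,206)),A((655,116))],79)
print("pivot",onz(B((376,330)),112,K,T), onz(B((376,330)),105,K,T))
E
```

```text
nestS origin [597.6   2.3] yaw 8.37 scale 0.975 res [[1.263052801047479, -1.0749624698026992], [-0.7739505870458743, -0.6697035343958646], [0.9006578492494555, 1.0995685148671086], [-1.3897600632510603, 0.6450974893314623]]
screws origin [598.2   2.3] yaw 8.94 scale 1.007 res [[0.06131244131842095, 1.4719701179510025], [-0.48928619920297933, 1.425785307974138], [0.07421828561302846, -1.457339274509792], [0.3537554722714731, -1.4404161514153486]]
fence top origin [595.8   7. ] yaw 8.64 scale 0.962 res [[3.2681757694653015, 0.4966167511082773], [-3.268175769465074, -0.4966167511082773]]
pivot [609.1 -51.4 112. ] [608.7 -54.6 105. ]
```

Estimates agree to about 1 mm: fixture origin near (598, 2.3), yaw about 8.8°. Moving over the driver nest, then checking from there.

```bash
python3 -m handwheel '[[[0.02,-0.006,0,0,0,0],[0.06,-0.018,0,0,0,0],[0.105,-0.031,0,0,0,0],[0.15,-0.045,0,0,0,-0.5],[0.195,-0.058,0,0,0,-1],[0.24,-0.072,0,0,0,-1.7],[0.275,-0.082,0,0,0,-1.7],[0.288,-0.086,0,0,0,-1.7]]]' && python3 -m handwheel '[[[0,0,0,0,0,0],[0,0,0,0,0,0],[0,0,0,0,0,0]]]'
python3 - <<'E'
from h import *
im,K,T=grab("wrist","w_f1"); grab("side","s_f1"); grab("scene","c_f1")
s=ctrl.read_state();print(s["tool_pos"],s["time"])
E
```

```text
time: 8.25
tool_pos: [550.1, 49.7, 199.5]
tool_rot: [2.382, -2.047, -0.0]
ft_force: [-0.6, 0.4, -1.7]
opening: 29.9
time: 8.55
tool_pos: [548.9, 54.0, 199.8]
tool_rot: [2.386, -2.043, -0.001]
ft_force: [0.3, -0.4, -0.5]
opening: 29.8
[549.2606309   53.86385625 200.09756529] 8.7
```

View pics/w_f1.png

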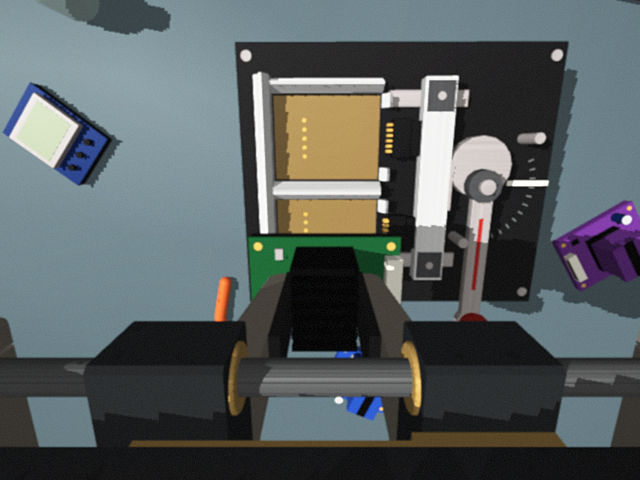

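View pics/s_f1.png

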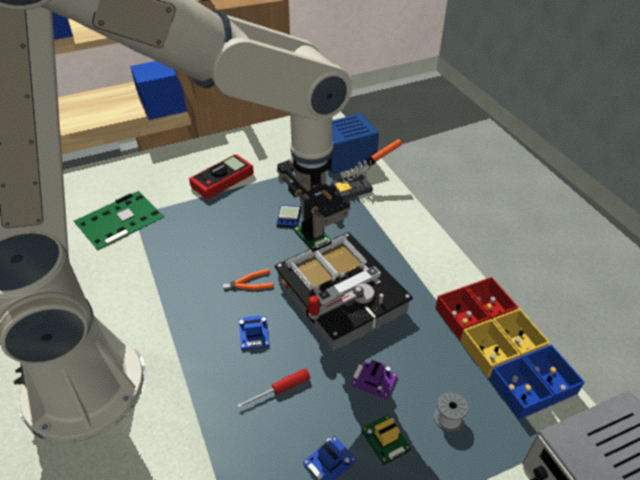

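The fixture's screws show at (246,55), (557,55) and (522,291); the held board's gold screws at (258,246) and (391,245). I'll compare both in world coordinates.

Run:
```python
from h import *
np.set_printoptions(suppress=True,precision=1)
im,K,T=load("w_f1")
a=im[30:110,230:580];b=im[60:300,230:410]
cv2.imwrite("pics/za.png",cv2.resize(a,None,fx=2.2,fy=2.2,interpolation=cv2.INTER_CUBIC)[:,:,::-1])
cv2.imwrite("pics/zb.png",cv2.resize(b,None,fx=2.5,fy=2.5,interpolation=cv2.INTER_CUBIC)[:,:,::-1])
g=cv2.cvtColor(im,cv2.COLOR_RGB2GRAY)
def cen(u,v,r=10,th=110):
    w=(g[v-r:v+r+1,u-r:u+r+1]>th); ys,xs=np.nonzero(w);return (u-r+xs.mean(),v-r+ys.mean())
px=[cen(246,55),cen(557,55),cen(522,291,8)];print(px)
W=[onz(p,61,K,T) for p in px]
print(fit2([(97,119),(97,-119),(-97,-119)],W))
hsv=cv2.cvtColor(im,cv2.COLOR_RGB2HSV)
m=cv2.inRange(hsv,(15,80,110),(35,255,255))
def c2(u,v,r=7):
    ys,xs=np.nonzero(m[v-r:v+r+1,u-r:u+r+1]);return (u-r+xs.mean(),v-r+ys.mean())
p=[c2(258,246),c2(391,245)]
W=[onz(q,180,K,T) for q in p];print(p,W)
print(fit2([(20,35),(20,-35)],W))
```

```text
[(np.float64(245.4051724137931), np.float64(55.10344827586207)), (np.float64(557.8461538461538), np.float64(55.238461538461536)), (np.float64(521.578947368421), np.float64(291.2894736842105))]
(array([598. ,   2.1]), np.float64(8.840810250343656), array([[-0.3, -0.4],
       [-0.3, -0.1],
       [ 0.6,  0.5]]), np.float64(0.9965600437234363))
[(np.float64(257.52941176470586), np.float64(245.9264705882353)), (np.float64(390.74242424242425), np.float64(246.0))] [array([563.4,  91.3, 180. ]), array([574.2,  22.4, 180. ])]
(array([549.1,  53.8]), np.float64(8.854661256994815), array([[ 0. , -0.1],
       [-0. ,  0.1]]), np.float64(0.997225882094595))
```

View pics/zb.png

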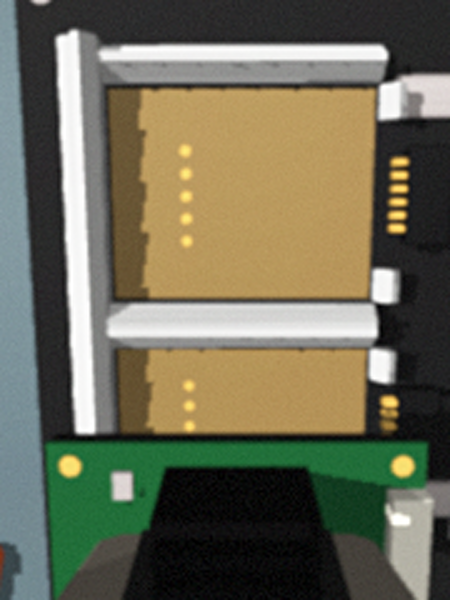

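Second view confirms fixture (598.0, 2.1), yaw 8.84°; the held board's centre is within 0.2 mm of the TCP. Target is (549.7, 52.3). Lowering to just above the walls.

```bash
python3 -m handwheel '[[[0,0,0.03,0,0,0],[0,0,0.06,0,0,0],[0,0,0.075,0,0,0],[0,0,0.082,0,0,0],[0,0,0.082,0,0,0],[0,0,0.082,0,0,0]]]'
python3 - <<'E'
from h import *
im,K,T=grab("wrist","w_f2")
for i in range(3):
  s=ctrl.read_state();print(s["tool_pos"],np.degrees(np.arctan2(*R.from_rotvec(s["tool_rot"]).as_matrix()[[1,0],0])),s["time"])
hsv=cv2.cvtColor(im,cv2.COLOR_RGB2HSV)
m=cv2.inRange(hsv,(15,80,110),(35,255,255))
n,l,st,ce=cv2.connectedComponentsWithStats(m)
for i in range(1,n):
    if 8<st[i,4]<80 and 200<ce[i][0]<430 and ce[i][1]<320: print(st[i,4],ce[i].round(1),onz(ce[i],98,K,T).round(1))
E
```

```text
time: 9.3
tool_pos: [550.2, 53.0, 118.8]
tool_rot: [-2.385, 2.043, -0.001]
ft_force: [-0.2, 0.1, -1.2]
opening: 29.6
[550.41746044  52.96010685 119.11994805] -81.18026040959602 9.35
[550.41746044  52.96010685 119.11994805] -81.18026040959602 9.35
[550.41746044  52.96010685 119.11994805] -81.18026040959602 9.35
55 [412.1 118.7] [639.3  23.6  98. ]
51 [411.8 126. ] [636.  23.  98.]
44 [411.2 133.7] [632.5  22.5  98. ]
51 [410.8 141. ] [629.1  22.   98. ]
49 [410.6 148. ] [625.8  21.4  98. ]
47 [410.  155.1] [622.4  21.   98. ]
69 [257.6 246. ] [564.4  90.4  98. ]
66 [390.7 246. ] [575.2  21.   98. ]
32 [405.2 249.1] [574.7  13.2  98. ]
```

View pics/w_f2.png

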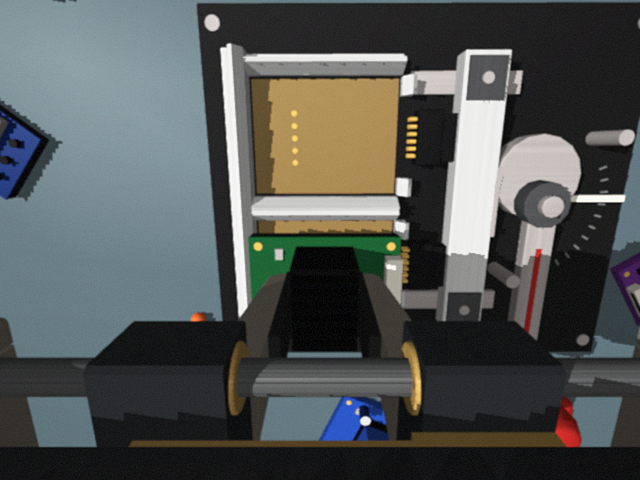

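The board's centre is at (550.0, 52.6), 0.4 mm off target. Lowering gently.

```bash
python3 -m handwheel '[[[0,0,0.005,0,0,0],[0,0,0.01,0,0,0],[0,0,0.015,0,0,0],[0,0,0.019,0,0,0],[0,0,0.022,0,0,0],[0,0,0.024,0,0,0],[0,0,0.026,0,0,0],[0,0,0.027,0,0,0]]]' && python3 -m handwheel '[[[0,0,0.0005,0,0,0],[0,0,0.001,0,0,0],[0,0,0.001,0,0,0],[0,0,0.001,0,0,0]]]'
```

```text
time: 10.15
tool_pos: [549.6, 52.7, 90.9]
tool_rot: [2.385, -2.044, -0.0]
ft_force: [1.3, 1.0, -0.4]
opening: 29.6
time: 10.55
tool_pos: [549.7, 52.7, 90.1]
tool_rot: [-2.385, 2.044, -0.0]
ft_force: [0.2, -0.5, -0.4]
opening: 29.7
```

```bash
python3 -m handwheel '[[[0,0,0.0004,0,0,0],[0,0,0.0008,0,0,0],[0,0,0.001,0,0,0],[0,0,0.001,0,0,0]]]'
python3 - <<'E'
from h import *
grab("side","s_f3");im,_,_=grab("wrist","w_f3");im2,_,_=load("s_f3")
cv2.imwrite("pics/z4.png",cv2.resize(im2[200:360,240:440],None,fx=4,fy=3.7,interpolation=cv2.INTER_CUBIC)[:,:,::-1])
E
```

```text
time: 10.95
tool_pos: [549.8, 52.7, 90.1]
tool_rot: [-2.385, 2.044, -0.0]
ft_force: [-2.8, -0.3, 11.0]
opening: 29.8
```

View pics/z4.png

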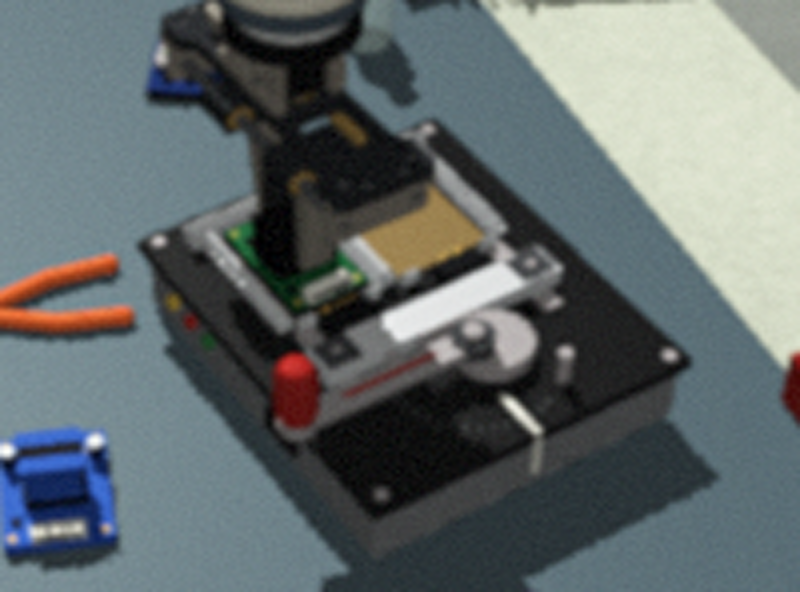

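View pics/w_f3.png

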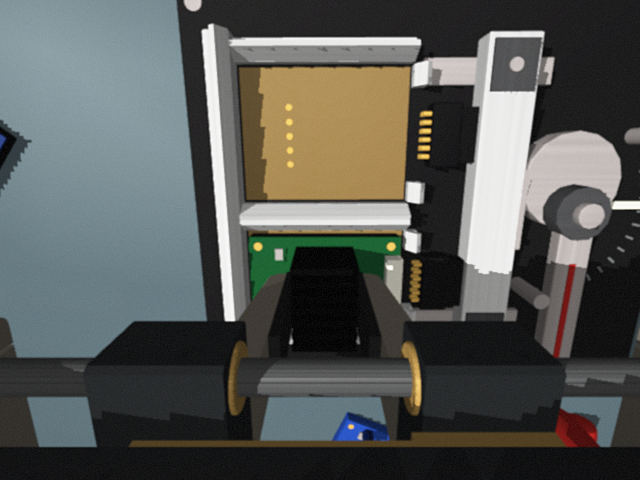

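It touched down at TCP 90.1 mm with about 11 N, as expected for a board on the floor. Easing 1 mm, opening a little, then rising.

```bash
python3 -m handwheel '[[[0,0,-0.001,0,0,0],[0,0,-0.001,0,0,0]]]' && python3 -m handwheel '[[[0,0,0,0,0,0],[0,0,0,0,0,0],[0,0,0,0,0,0],[0,0,0,0,0,0]]]' 0.0 && python3 -m handwheel '[[[0,0,-0.01,0,0,0],[0,0,-0.03,0,0,0],[0,0,-0.07,0,0,0],[0,0,-0.11,0,0,0],[0,0,-0.12,0,0,0],[0,0,-0.12,0,0,0]]]'
python3 - <<'E'
from h import *
grab("wrist","w_f4")
E
```

```text
time: 11.25
tool_pos: [549.7, 52.7, 90.2]
tool_rot: [-2.385, 2.044, -0.0]
ft_force: [0.8, 0.2, -0.3]
opening: 29.8
time: 11.65
tool_pos: [549.6, 52.7, 90.0]
tool_rot: [2.385, -2.044, -0.0]
ft_force: [-0.0, 0.8, 0.6]
opening: 46.0
time: 12.25
tool_pos: [550.9, 52.8, 212.5]
tool_rot: [-2.383, 2.042, -0.005]
ft_force: [-0.0, -1.0, -0.8]
opening: 45.7
```

View pics/w_f4.png

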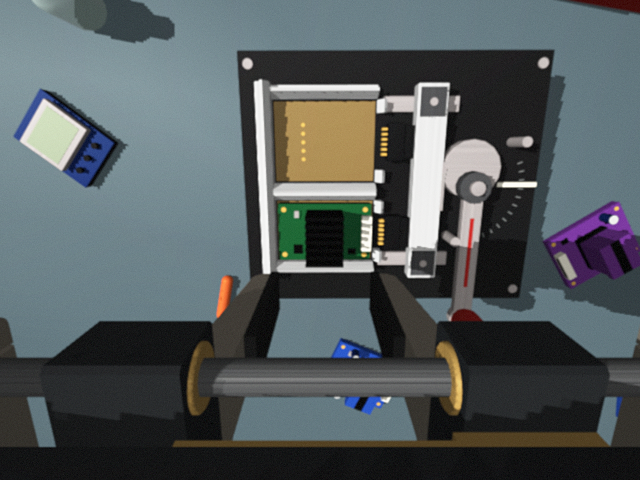

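The driver board lies flat in its nest at px (325,233), connector towards the probe bar. On to the supply board.

```bash
python3 -m handwheel '[[[0.03,0.007,0,0,0,0],[0.075,0.016,0,0,0,0],[0.123,0.027,0,0,0,0],[0.17,0.037,0,0,0,0],[0.218,0.048,0,0,0,0],[0.265,0.058,0,0,0,0],[0.313,0.068,0,0,0,0],[0.355,0.078,0,0,0,0]]]' 1 && python3 -m handwheel '[[[0.025,0.005,0,0,0,0],[0.034,0.007,0,0,0,0],[0.034,0.007,0,0,0,0],[0.034,0.007,0,0,0,0]]]'
python3 - <<'E'
from h import *
im,K,T=grab("wrist","w_s1")
s=ctrl.read_state();print(s["tool_pos"],s["time"],s["q"].round(2))
E
```

```text
time: 13.1
tool_pos: [525.4, -311.9, 207.8]
tool_rot: [2.384, -2.045, -0.005]
ft_force: [0.9, -0.1, 0.1]
opening: 92.2
time: 13.5
tool_pos: [524.8, -343.4, 209.0]
tool_rot: [-2.385, 2.044, 0.003]
ft_force: [0.3, 1.5, 0.1]
opening: 91.5
[ 525.0582177  -343.12393484  209.39821547] 13.55 [-0.58  0.37  1.64  0.    1.13  0.83]
```

View pics/w_s1.png

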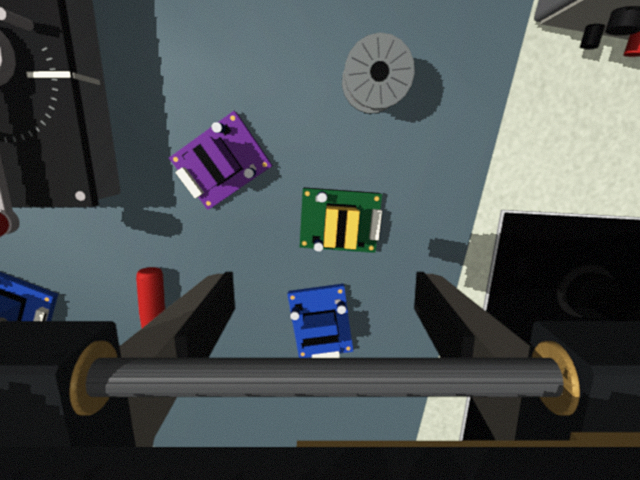

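Supply board at (340,220), connector on its right side, i.e. towards -y already. Measuring from its gold screws and the transformer.

Run:
```python
from h import *
np.set_printoptions(suppress=True,precision=1)
im,K,T=load("w_s1")
cv2.imwrite("pics/z5.png",cv2.resize(im[175:265,285:400],None,fx=6.5,fy=6.5,interpolation=cv2.INTER_CUBIC)[:,:,::-1])
hsv=cv2.cvtColor(im,cv2.COLOR_RGB2HSV)
m=cv2.inRange(hsv,(12,80,110),(35,255,255))
n,l,st,ce=cv2.connectedComponentsWithStats(m)
for i in range(1,n):
    if 8<st[i,4]<2000 and 290<ce[i][0]<400 and 180<ce[i][1]<265: print(st[i],ce[i].round(1),onz(ce[i],10,K,T).round(1))
```

```text
[305 191   5   5  21] [307. 193.] [ 546.1 -322.6   10. ]
[374 196   5   5  22] [376.1 198.1] [ 551.7 -392.    10. ]
[323 207  16  41 506] [330.4 227.2] [ 515.  -351.3   10. ]
[344 208  16  42 500] [351.4 228.7] [ 516.8 -372.9   10. ]
[302 241   5   5  21] [304. 243.] [ 494.2 -326.8   10. ]
[369 246   5   4  18] [370.8 247.5] [ 500.1 -396.3   10. ]
```

View pics/z5.png

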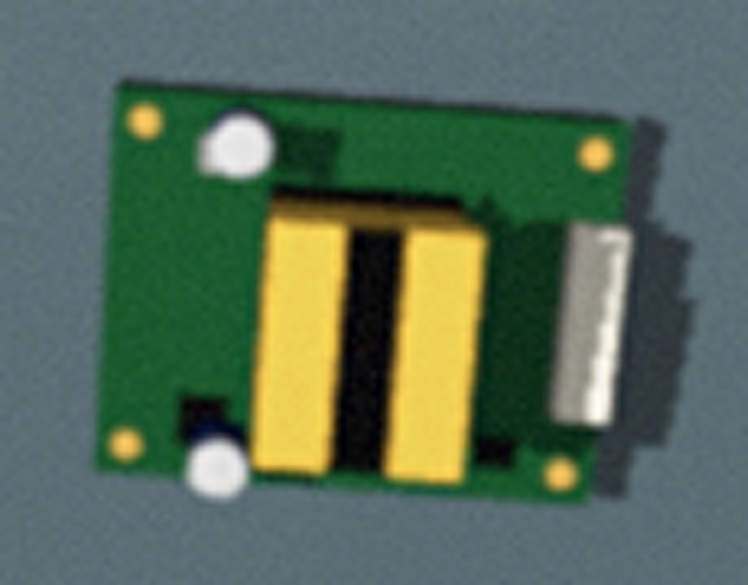

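Supply board: centre (523.0, -359.4), yaw 4.7°, screw pattern 52 x 70 mm as it must be. The capacitors stand outside the 20 mm finger width. Going half-way down and rechecking.

```bash
python3 -m handwheel '[[[0.008,0.002,0.02,0,0,2],[0.014,0.0043,0.05,0,0,4.1],[0.014,0.0043,0.075,0,0,4.1],[0.014,0.0043,0.08,0,0,4.1],[0.014,0.0043,0.08,0,0,4.1],[0.014,0.0043,0.08,0,0,4.1]]]'
python3 - <<'E'
from h import *
im,K,T=grab("wrist","w_s2")
s=ctrl.read_state();print(s["tool_pos"],np.degrees(np.arctan2(*R.from_rotvec(s["tool_rot"]).as_matrix()[[1,0],0])))
hsv=cv2.cvtColor(im,cv2.COLOR_RGB2HSV)
m=cv2.inRange(hsv,(12,80,110),(35,255,255))
n,l,st,ce=cv2.connectedComponentsWithStats(m)
for i in range(1,n):
    if 8<st[i,4]<3000 and 240<ce[i][0]<420 and 150<ce[i][1]<310: print(st[i],ce[i].round(1),onz(ce[i],10,K,T).round(1),onz(ce[i],46,K,T).round(1))
E
```

```text
time: 14.15
tool_pos: [524.0, -359.0, 131.4]
tool_rot: [-2.312, 2.127, -0.002]
ft_force: [0.7, 0.6, 0.6]
opening: 92.1
[ 524.07091474 -359.2330422   131.67076114] -85.2572603366758
[277 203   7   6  32] [280.  205.3] [ 546.  -322.4   10. ] [ 552.2 -326.3   46. ]
[365 203   7   6  32] [368.2 205.4] [ 551.8 -392.1   10. ] [ 557.3 -387.2   46. ]
[303 224  16  50 791] [310.6 248.4] [ 512.6 -349.1   10. ] [ 523.1 -349.7   46. ]
[330 224  16  50 765] [337.4 248.4] [ 514.4 -371.    10. ] [ 524.6 -368.8   46. ]
[279 265   6   6  29] [281.7 267.4] [ 494.2 -326.5   10. ] [ 507.  -329.9   46. ]
[364 265   6   6  29] [366.3 267.4] [ 500.  -396.5   10. ] [ 512.1 -391.    46. ]
```

View pics/w_s2.png

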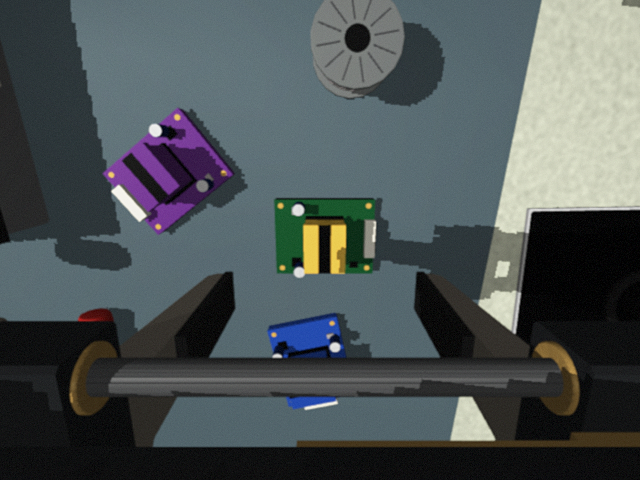

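Aligned: repeat gives the same centre. Down 100 mm to TCP 30 and grip.

```bash
python3 -m handwheel '[[[0,0,0.03,0,0,0],[0,0,0.06,0,0,0],[0,0,0.085,0,0,0],[0,0,0.095,0,0,0],[0,0,0.1,0,0,0],[0,0,0.1,0,0,0]]]' && python3 -m handwheel '[[[0,0,0,0,0,0],[0,0,0,0,0,0],[0,0,0,0,0,0],[0,0,0,0,0,0],[0,0,0,0,0,0],[0,0,0,0,0,0],[0,0,0,0,0,0],[0,0,0,0,0,0]]]' -1 20 && python3 -m handwheel '[[[0,0,-0.01,0,0,0],[0,0,-0.04,0,0,0],[0,0,-0.08,0,0,0],[0,0,-0.12,0,0,0],[0,0,-0.16,0,0,0],[0,0,-0.17,0,0,0]]]'
```

```text
time: 14.8
tool_pos: [523.6, -359.5, 30.8]
tool_rot: [-2.311, 2.128, -0.001]
ft_force: [-0.1, 0.8, -0.5]
opening: 91.6
time: 15.6
tool_pos: [523.0, -359.2, 30.0]
tool_rot: [2.311, -2.129, -0.0]
ft_force: [0.3, 0.5, 0.9]
opening: 30.0
time: 16.2
tool_pos: [525.0, -360.5, 205.7]
tool_rot: [-2.31, 2.128, -0.011]
ft_force: [0.6, -0.7, -1.3]
opening: 30.0
```

Held at 30.0 mm. Carrying it to the wide nest (target 624.8, 63.9).

```bash
python3 -m handwheel '[[[-0.02,-0.007,0,0,0,0],[-0.06,-0.02,0,0,0,0],[-0.107,-0.035,0,0,0,0],[-0.154,-0.051,0,0,0,0],[-0.201,-0.066,0,0,0,0],[-0.248,-0.082,0,0,0,0],[-0.295,-0.097,0,0,0,0],[-0.342,-0.113,0,0,0,0]]]' && python3 -m handwheel '[[[-0.04,-0.013,0,0,0,-2],[-0.0625,-0.02,0,0,0,-4.1],[-0.0713,-0.0231,0,0,0,-4.1],[-0.0713,-0.0231,0,0,0,-4.1],[-0.0713,-0.0231,0,0,0,-4.1],[-0.0713,-0.0231,0,0,0,-4.1]]]'
python3 - <<'E'
from h import *
np.set_printoptions(suppress=True,precision=1)
im,K,T=grab("wrist","w_s3")
s=ctrl.read_state();print(s["tool_pos"],np.degrees(np.arctan2(*R.from_rotvec(s["tool_rot"]).as_matrix()[[1,0],0])))
hsv=cv2.cvtColor(im,cv2.COLOR_RGB2HSV)
m=cv2.inRange(hsv,(12,80,110),(35,255,255))
n,l,st,ce=cv2.connectedComponentsWithStats(m)
for i in range(1,n):
    if 8<st[i,4]<3000 and 150<ce[i][0]<520 and 150<ce[i][1]<310: print(st[i],ce[i].round(1),onz(ce[i],180,K,T).round(1))
E
```

```text
time: 17.0
tool_pos: [607.2, -7.1, 199.5]
tool_rot: [2.31, -2.128, -0.001]
ft_force: [0.3, -0.2, -1.0]
opening: 30.0
time: 17.6
tool_pos: [624.5, 62.3, 199.9]
tool_rot: [2.383, -2.046, -0.0]
ft_force: [0.1, 0.4, -2.1]
opening: 29.7
[624.6  62.3 200. ] -81.31192079736196
[ 283  192   90   31 2712] [327.7 207. ] [665.   66.4 180. ]
[378 218   6   4  17] [380.4 219.9] [662.6  38.5 180. ]
[253 231   9   9  69] [257. 235.] [645.  100.4 180. ]
[387 231   9   9  68] [391.1 235. ] [655.5  31.5 180. ]
```

View pics/w_s3.png

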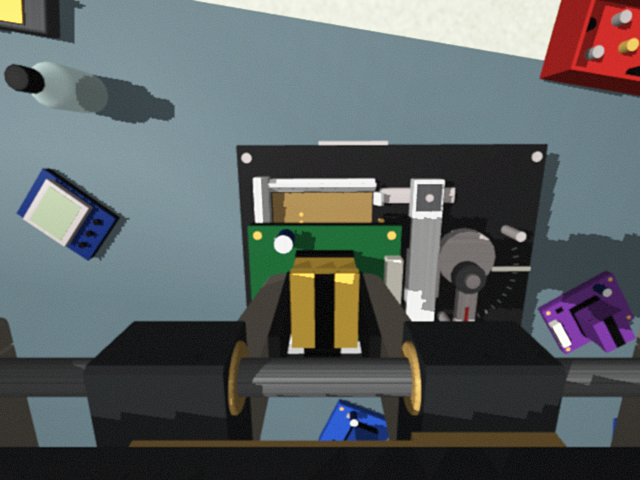

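```bash
python3 -m handwheel '[[[0,0,0.03,0,0,0],[0,0,0.06,0,0,0],[0,0,0.075,0,0,0],[0,0,0.082,0,0,0],[0,0,0.082,0,0,0],[0,0,0.082,0,0,0]]]'
python3 - <<'E'
from h import *
np.set_printoptions(suppress=True,precision=1)
im,K,T=grab("wrist","w_s4")
s=ctrl.read_state();print(s["tool_pos"],np.degrees(np.arctan2(*R.from_rotvec(s["tool_rot"]).as_matrix()[[1,0],0])))
hsv=cv2.cvtColor(im,cv2.COLOR_RGB2HSV)
m=cv2.inRange(hsv,(12,80,110),(35,255,255))
n,l,st,ce=cv2.connectedComponentsWithStats(m)
W=[]
for u in (257,391):
    i=min(range(1,n),key=lambda i:np.hypot(*(ce[i]-[u,235])));W.append(onz(ce[i],98,K,T));print(st[i],W[-1])
t,a,_,_=fit2([(26,35),(26,-35)],W);print(t,a)
E
```

```text
time: 18.25
tool_pos: [625.6, 63.7, 119.1]
tool_rot: [-2.384, 2.044, -0.002]
ft_force: [0.2, -0.9, -1.1]
opening: 29.6
[625.8  63.8 119.4] -81.20910363771273
[253 231   9   9  69] [645.7 102.1  98. ]
[387 231   9   9  68] [656.5  32.7  98. ]
[625.4  63.4] 8.8069577352202
```

View pics/w_s4.png

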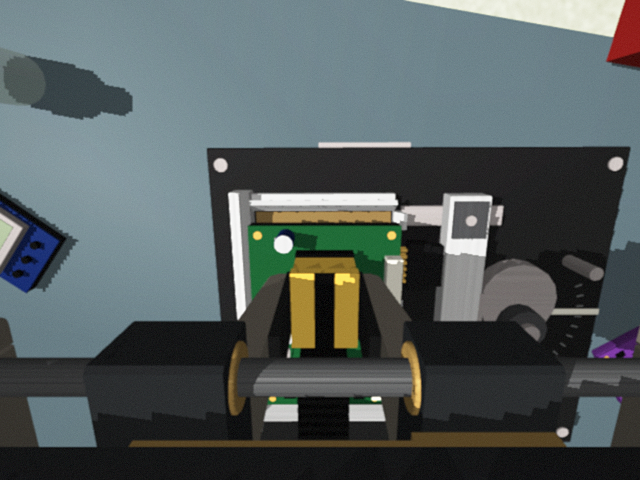

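Board centre (625.4, 63.4), 0.8 mm from target; lowering.

```bash
python3 -m handwheel '[[[0,0,0.005,0,0,0],[0,0,0.01,0,0,0],[0,0,0.015,0,0,0],[0,0,0.019,0,0,0],[0,0,0.022,0,0,0],[0,0,0.024,0,0,0],[0,0,0.026,0,0,0],[0,0,0.027,0,0,0]]]' && python3 -m handwheel '[[[0,0,0.0005,0,0,0],[0,0,0.001,0,0,0],[0,0,0.001,0,0,0],[0,0,0.001,0,0,0]]]'
```

```text
time: 19.1
tool_pos: [624.8, 63.8, 90.9]
tool_rot: [2.385, -2.044, -0.0]
ft_force: [0.3, -0.7, -1.2]
opening: 29.7
time: 19.5
tool_pos: [624.9, 63.8, 90.1]
tool_rot: [-2.385, 2.044, -0.0]
ft_force: [-0.2, 0.4, -2.0]
opening: 30.0
```

```bash
python3 -m handwheel '[[[0,0,0.0004,0,0,0],[0,0,0.0008,0,0,0],[0,0,0.0008,0,0,0]]]'
```

```text
time: 19.8
tool_pos: [624.9, 63.9, 90.0]
tool_rot: [-2.385, 2.044, -0.0]
ft_force: [-3.2, 0.5, 6.0]
opening: 29.7
```

Touchdown at TCP 90.0 with about 7 N. Releasing.

```bash
python3 -m handwheel '[[[0,0,-0.0008,0,0,0],[0,0,-0.0008,0,0,0]]]' && python3 -m handwheel '[[[0,0,0,0,0,0],[0,0,0,0,0,0],[0,0,0,0,0,0],[0,0,0,0,0,0]]]' 0.0 && python3 -m handwheel '[[[0,0,-0.01,0,0,0],[0,0,-0.03,0,0,0],[0,0,-0.07,0,0,0],[0,0,-0.11,0,0,0],[0,0,-0.12,0,0,0],[0,0,-0.12,0,0,0]]]'
python3 - <<'E'
from h import *
grab("wrist","w_s5");im,_,_=grab("side","s_s5")
cv2.imwrite("pics/z6.png",cv2.resize(im[200:360,240:440],None,fx=4,fy=3.7,interpolation=cv2.INTER_CUBIC)[:,:,::-1])
E
```

```text
time: 20.0
tool_pos: [624.9, 63.8, 90.1]
tool_rot: [-2.385, 2.044, -0.0]
ft_force: [-0.7, 0.5, -2.0]
opening: 29.9
time: 20.4
tool_pos: [624.9, 63.8, 90.1]
tool_rot: [-2.385, 2.044, -0.0]
ft_force: [0.5, -0.0, 0.2]
opening: 45.5
time: 21.0
tool_pos: [626.1, 63.9, 212.8]
tool_rot: [-2.383, 2.042, -0.005]
ft_force: [-0.9, -0.2, -0.5]
opening: 46.1
```

View pics/w_s5.png

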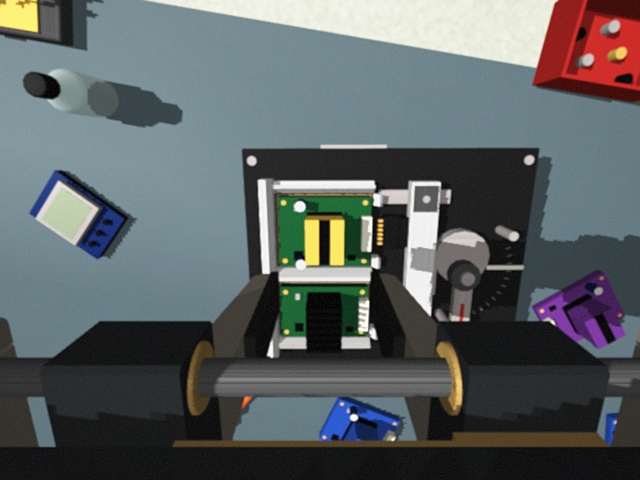

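View pics/z6.png

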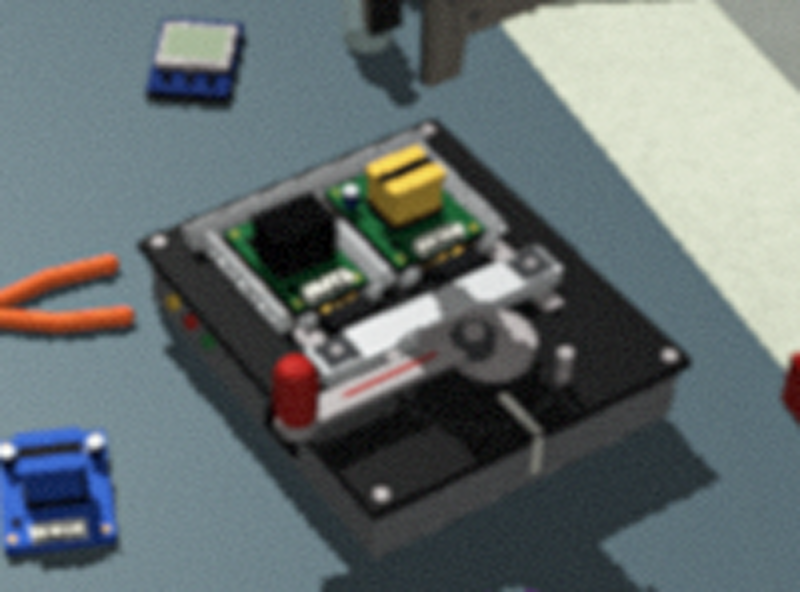

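Both boards lie flat in their nests with connectors towards the bar. From the fixture pose the knob should be at (494.2, -78.8); I'll verify that with the red mask in two views.

Run:
```python
from h import *
np.set_printoptions(suppress=True,precision=1)
grab("scene","c_s5")
rs=[]
for n in("s_s5","c_s5"):
    im,K,T=load(n);p=proj(np.array([494.2,-78.8,112]),K,T)
    hsv=cv2.cvtColor(im,cv2.COLOR_RGB2HSV)
    m=cv2.inRange(hsv,(0,150,70),(6,255,255))|cv2.inRange(hsv,(174,150,70),(180,255,255))
    nn,l,st,ce=cv2.connectedComponentsWithStats(m)
    i=min((i for i in range(1,nn) if st[i,4]>25),key=lambda i:np.hypot(*(ce[i]-p)));print(n,"pred",p,"seen",ce[i],st[i]);
    print(onz(ce[i],110,K,T)); rs.append(ray(ce[i],K,T))
print("tri",tri(rs))
```

```text
s_s5 pred [313.5 304.1] seen [313.3 304.8] [308 295  12  20 176]
[493.9 -78.7 110. ]
c_s5 pred [280.6 214.2] seen [272.5 215.8] [266 207  14  16 129]
[509.  -96.3 110. ]
tri [500.5 -89.6 112.4]
```

The side view agrees within a pixel. In the scene view the blob merges with the red screwdriver handle behind it, so I discount that one. Moving above the knob for a wrist check.

```bash
python3 -m handwheel '[[[0.02,0.025,0,0,0,0],[0.045,0.056,0,0,0,0],[0.075,0.094,0,0,0,0],[0.105,0.131,0,0,0,0],[0.121,0.151,0.01,0,0,0],[0.121,0.151,0.02,0,0,0],[0.121,0.151,0.02,0,0,0],[0.121,0.151,0.02,0,0,0]]]'
python3 - <<'E'
from h import *
np.set_printoptions(suppress=True,precision=1)
im,K,T=grab("wrist","w_k1");im=im.copy()
s=ctrl.read_state();print(s["tool_pos"])
k=np.array([494.2,-78.8,133])
for a in np.linspace(0,2*np.pi,12,endpoint=False):
    cv2.circle(im,tuple(int(round(t)) for t in proj(k+12.5*np.array([np.cos(a),np.sin(a),0]),K,T)),1,(0,255,255),-1)
cv2.imwrite("pics/w_k1m.png",im[:,:,::-1])
E
```

```text
time: 21.95
tool_pos: [494.5, -78.2, 189.4]
tool_rot: [2.385, -2.044, -0.002]
ft_force: [0.6, 0.4, 0.8]
opening: 46.3
[494.8 -78.1 189.7]
```

View pics/w_k1m.png

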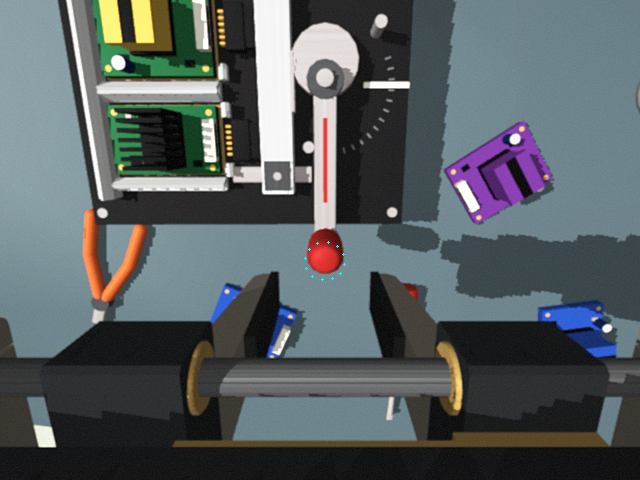

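The predicted knob rim sits on the red knob (325,258), and the lever lies straight along tool y. Descending 81 mm to TCP 109 and closing with 40 N.

```bash
python3 -m handwheel '[[[0,0,0.025,0,0,0],[0,0,0.05,0,0,0],[0,0,0.07,0,0,0],[0,0,0.081,0,0,0],[0,0,0.081,0,0,0],[0,0,0.081,0,0,0]]]' && python3 -m handwheel '[[[0,0,0,0,0,0],[0,0,0,0,0,0],[0,0,0,0,0,0],[0,0,0,0,0,0],[0,0,0,0,0,0]]]' -1 40
```

```text
time: 22.6
tool_pos: [494.8, -78.6, 109.6]
tool_rot: [-2.386, 2.044, -0.001]
ft_force: [0.5, -0.2, 0.6]
opening: 45.8
time: 23.1
tool_pos: [494.6, -78.8, 109.7]
tool_rot: [-2.385, 2.044, -0.001]
ft_force: [-1.0, 0.9, 7.0]
opening: 24.5
```

Knob gripped at 24.5 mm. Swinging the first 30°, turning the tool along.

```bash
python3 -m handwheel '[[[0.0100,-0.0004,0,0,0,-5],[0.0200,-0.0017,0,0,0,-10],[0.0298,-0.0039,0,0,0,-15],[0.0393,-0.0069,0,0,0,-20],[0.0486,-0.0108,0,0,0,-25],[0.0575,-0.0154,0,0,0,-30],[0.0575,-0.0154,0,0,0,-30]]]'
```

```text
time: 23.8
tool_pos: [519.0, -133.7, 109.7]
tool_rot: [-2.833, 1.355, -0.001]
ft_force: [-0.6, 5.0, 9.7]
opening: 23.8
```

On the arc (expected 518.2, -133.2), forces small. Next 30°, then the last 30°.

```bash
python3 -m handwheel '[[[0.0100,-0.0004,0,0,0,-5],[0.0200,-0.0017,0,0,0,-10],[0.0298,-0.0039,0,0,0,-15],[0.0393,-0.0069,0,0,0,-20],[0.0486,-0.0108,0,0,0,-25],[0.0575,-0.0154,0,0,0,-30],[0.0575,-0.0154,0,0,0,-30]]]'
```

```text
time: 24.5
tool_pos: [566.8, -168.2, 109.7]
tool_rot: [-3.088, 0.576, 0.0]
ft_force: [-2.8, 3.8, 12.0]
opening: 23.8
```

```bash
python3 -m handwheel '[[[0.0100,-0.0004,0,0,0,-5],[0.0200,-0.0017,0,0,0,-10],[0.0298,-0.0039,0,0,0,-15],[0.0393,-0.0069,0,0,0,-20],[0.0486,-0.0108,0,0,0,-25],[0.0575,-0.0154,0,0,0,-30],[0.0575,-0.0154,0,0,0,-30],[0.0575,-0.0154,0,0,0,-30]]]'
python3 - <<'E'
from h import *
np.set_printoptions(suppress=True,precision=2)
im,K,T=grab("wrist","w_k2");s=ctrl.read_state()
print(s["tool_pos"],s["ft_force"],s["q"])
p=s["tool_pos"][:2]-[607.8,-61.1];print("radius",np.hypot(*p),"angle",np.degrees(np.arctan2(p[1],p[0]))-8.84+180,"tool yaw-8.84",np.degrees(np.arctan2(*R.from_rotvec(s["tool_rot"]).as_matrix()[[1,0],0]))-8.84)
im,K,T=grab("side","s_k2");grab("scene","c_k2")
cv2.imwrite("pics/z7.png",cv2.resize(im[200:360,240:440],None,fx=4,fy=3.7,interpolation=cv2.INTER_CUBIC)[:,:,::-1])
E
```

```text
time: 25.3
tool_pos: [624.9, -174.6, 109.7]
tool_rot: [-3.132, -0.239, 0.002]
ft_force: [-4.2, 1.4, 9.4]
opening: 23.7
[ 624.81 -174.59  109.73] [-3.94  2.09  9.51] [-0.27  0.51  1.67 -0.    0.97 -0.43]
radius 114.7574678951322 angle 89.68525136938291 tool yaw-8.84 -0.12364556560468642
```

View pics/w_k2.png

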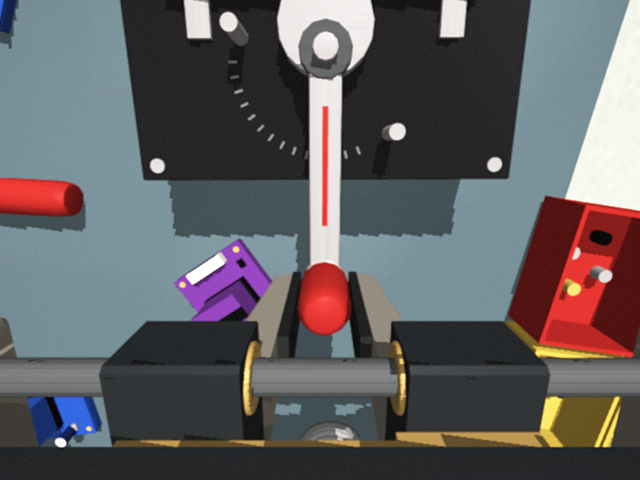

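View pics/z7.png

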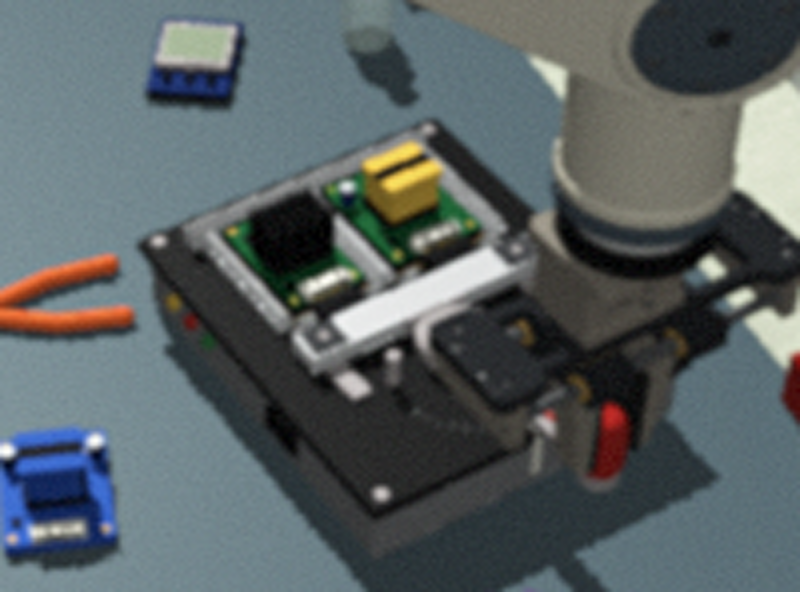

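The lever lies along its mark: angle 89.7°, radius 114.8 mm, the white mark covered, and the red line vertical in the wrist view. The bar is against both connectors. Holding a little to check it stays put.

```bash
python3 -m handwheel '[[[0.0005,0,0,0,0,0],[0.0005,0,0,0,0,0],[0.0005,0,0,0,0,0],[0.0005,0,0,0,0,0],[0.0005,0,0,0,0,0]]]'
python3 - <<'E'
from h import *
np.set_printoptions(suppress=True,precision=2)
s=ctrl.read_state()
p=s["tool_pos"][:2]-[607.8,-61.1];print("radius",np.hypot(*p),"angle",np.degrees(np.arctan2(p[1],p[0]))-8.84+180,s["ft_force"],s["opening"],s["time"])
im,K,T=load("c_k2");cv2.imwrite("pics/z8.png",cv2.resize(im[180:330,180:380],None,fx=4,fy=4,interpolation=cv2.INTER_CUBIC)[:,:,::-1])
E
```

```text
time: 25.95
tool_pos: [625.1, -174.6, 109.7]
tool_rot: [-3.132, -0.238, 0.002]
ft_force: [-4.9, 1.7, 8.8]
opening: 24.1
radius 114.78425264796023 angle 89.81687314902398 [-4.86  1.74  8.84] 24.10473587782438 25.95
```

View pics/z8.png

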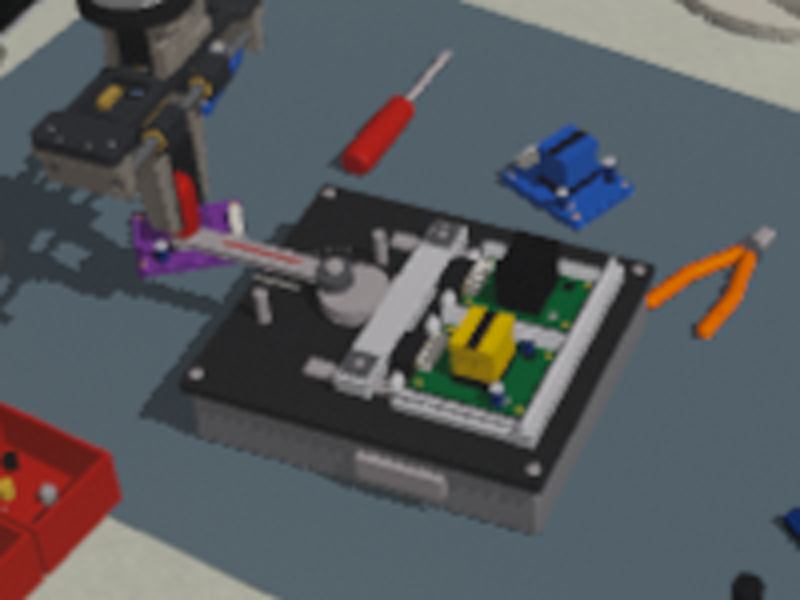

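The scene view shows both boards flat against the fence, the bar forward, and the bystanders untouched. The 5 N reaction along -x matches the lever's spring at highest lift. Handing in.

```bash
python3 -c "
from station import ctrl
print(ctrl.hand_in()); print(ctrl.read_state()['time'])"
```

```text
the job is handed in; nothing more can be done
None
the job is handed in; nothing more can be done
```

The job is handed in, at about 26 s of the 72 s. The driver board is in the narrow nest and the supply board in the wide nest, both flat with connectors towards the probe bar. The gripper is still holding the cam lever at highest lift.

- **Last checks:** The lever angle computed from the tool pose was 89.8°, 114.8 mm from the pivot. The lever covers the long white mark, and the spring pushed back with about 5 N, as expected there. The pictures show the bar forward against both connectors and the bystanders where they were. I had no reading of the probe springs themselves.
- **What went wrong:** My first grip on the driver board was too low. A finger caught its connector and pushed the board about 12 mm along the bench. I measured it again and gripped higher.
- **Placing force:** The boards touched down with about 11 N (driver) and 7 N (supply).
- **Check that disagreed:** The scene camera's fix on the knob was about 20 mm off because the knob merged with the red screwdriver handle behind it. I dropped it in favour of the side and wrist views, which agreed.

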